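# Reset the tripped kettle socket under its cover

## Robot

A 7-joint arm with a two-finger parallel gripper is mounted at the origin on the work surface. World frame = base frame: x ahead of the robot, y to its left, z up, the work surface at z = 0. Lengths are in mm, angles in degrees, forces in N, time in s.
With the tool pointing down it reaches from about 400 to 900 mm from the base axis. Payload 5.6 kg.
Tool frame: the origin (TCP) lies midway between the tips of the shut fingers; the grasp point (between the pads) lies 19 mm behind it; y points along the fingers, z is the direction in which the jaws open and shut, and the axes are right-handed (so a half turn about y gives the same grasp; the last joint's range is limited). The gripper opens to 92 mm and grips with 3 to 60 N. Pads are 20 mm wide; open, the fingers measure 128 mm over their backs; the gripper's body (75 mm by 189 mm) begins 69 mm behind the grasp point.
Start: joints at [64.859, 26.786, -0.665, 91.828, 0.344, 61.387, -3.226], TCP at [250.566, -599.772, 214.592] pointing down, gripper open.
Joint ranges: [-144.91, 144.91], [-17.63, 115.5], [-89.93, 88.59], [15.96, 139.68], [-74.01, 254.01], [8.47, 105.57], [-167.45, 167.45]. Speed limits (degrees/s): [147.25, 147.25, 180, 180, 180, 180, 180].

## Interface

Orientations are given as [roll, pitch, yaw] about the fixed x, y, z axes, in that order (R = Rz(yaw) Ry(pitch) Rx(roll)).
In Python, from cell import sensors, optics, bot gives the robot as it stands.
- The arm moves only by the shell command python3 -m creep 'ROWS' [FORCE]. ROWS is text: rows parted by semicolons, each of 5 numbers parted by spaces: the opening, from 0 (shut) to 1 (fully open), then the shift along the tool's x, y, z in units of 0.2 m (1.0 is 0.2 m), then the turn about the tool's y in units of 360 degrees (1.0 is 360 degrees). In form: hand x y z twist; .... A call has 1 to 8 rows; each row shifts and turns the commanded pose from where the row before left it, along the tool's axes as they then stand; what a row does not reach is not made up. A row lasts 1/8 s, in which the tool goes at most 62.5 mm and 10.7 degrees, less where a joint would pass 70% of its speed; a pose out of reach is approached as far as the arm can. A call with a number of a shift or a turn outside -1 to 1 is refused whole. A call with a gripper value outside its range is refused whole. The fingers move at their own pace and stop on an object; FORCE is the grip in N (left out, the last holds). Time passes only in rows, so rows that do not move let the fingers close. It gives the time, the measured TCP pose, the force and the opening at its end, in the units of the state.
- sensors.get_state(): the state, without advancing time (a new reading comes with each control period).
- optics.read_camera(name): name is "scene" or "top" or "wrist"; returns (picture, depth): 480x640x3 uint8, red, green, blue; 480x640 float32, mm along the optical axis (not along the pixel's ray), 0 where there is no reading.
- optics.camera_info(name): a dict with "K" (3x3 intrinsics, pixels), "dist" ([k1, k2, p1, p2, k3] as OpenCV has them; the pictures are not rectified), "position" and "rotation" of the camera in the world. Camera axes: x right, y down, z forward; pixel columns grow to the right and rows downward; lengths in mm; the calibration is good to about 2 mm. A picture is of the moment at which its call begins: read the wrist's pose just before it. camera_info takes no time and is no camera call; for the wrist camera it gives the pose at the moment of the call.
- bot.close_job(): hands the job in, once; it reports no verdict.
The state is a dict: "time": time; "joint_pos": joint angles; "joint_velocities": joint speeds; "joint_torque": joint torques, N m; "tcp_pos": TCP position; "ee_rot": TCP orientation; "force": force on the tool from outside, world axes, zero at the start; "ft_torque": the same for the moment, N m; "opening": finger opening in mm.
Only numpy, scipy, OpenCV 4.12 (cv2) and the standard library are available. Lean on these libraries where they do the work, as an engineer would, in place of code of your own. Each camera call takes 0.05 s, during which the arm holds its last target. There are 200 camera calls.

## Task

The kettle's socket has tripped. Lift the loose white cover off the two pins of the sloping socket box and lay it flat, handle up, on the wooden board; then pull the red knob that was under it right out to its stop, keep it there a moment and let it spring back. Put the cover back fully home on both pins, and only then flip the white toggle switch all the way on, up the slope, all without dropping the cover or pushing aside the other things on the counter.

Things in the scene. Friction and masses are not known exactly. Their poses are not given: they have to be found in the camera images.
- panel: Face of the fixed dark socket box, turned away from the robot, sloping 25 deg. Origin: centre of the rim under the cover, 66 mm above the counter. z: out of the face (up and away from the robot); x: up the slope, towards the robot; y: level, to the robot's right. Rim 120 (x) by 156 (y) mm; recess in it 100 by 104 mm, 26 mm deep. Ledge, 14 mm lower, from y = -78 to -138 mm
- pin_a (a point): Foot, on the rim, of the brass pin at panel x = 0, y = +64 mm. It stands along panel z: 8 mm diameter, 13 mm high, its upper 6 mm tapering to 3 mm
- pin_b (a point): The same for the like pin at panel x = 0, y = -64 mm
- cover: Loose white cover plate 120 (x) by 156 (y) by 5 mm, about 0.16 kg, same either way round. Origin: centre of the underside; z out of its top. Through holes of 11 mm at x = 0, y = +64 and -64 mm. On top a blue rib handle, 14 mm thick (x), 60 mm long (y), its top 37 mm above the underside. Starts on the pins, its frame on the panel's within 2 mm, underside on the rim; so again when seated
- board: Wooden board 160 (x) by 200 (y) by 18 mm, lying fixed on the counter left or right of centre, the socket box at the other place; both are turned up to 0.3 rad either way. Origin: centre of its underside, on the counter; z up
- knob_top (a point): Centre of the top of the red reset knob in the recess (under the cover at the start). The head is a cylinder along panel z, 22 mm in diameter, 18 mm long, on a 10 mm stem; when in, its top is 4 mm below the rim plane at panel x = y = 0, and the head begins 4 mm above the recess floor. Axes as the panel's
- reset_knob (a joint): How far the knob is pulled out along panel z, in m: 0 = in, 0.022 = at its stop. A spring draws it in, with 3.6 N when in and 7.6 N at the stop
- toggle_tip (a point): Centre of the ball (14 mm diameter) at the tip of the white toggle lever. The lever is 10 mm thick, 36 mm long from pivot to this point; pivot at panel x = +20, y = -108, z = -10 mm, 4 mm above the ledge. Off, the lever leans 0.5 rad down the slope from panel z; on, 0.5 rad up the slope
- toggle (a joint): Angle of the toggle lever, rad: 0 = off (down the slope; starts at 0 to 0.12), 1.0 = fully on (up the slope). It stays where it is left; about 2 N at the tip moves it
- mug: Loose red enamel mug, 80 mm diameter and height, handle to its y. Origin: centre of its underside. Leave alone
- sugar_jar: Loose glass sugar jar with steel lid, 82 mm diameter, 113 mm high, standing on a fixed round wooden coaster of 100 mm diameter, 8 mm thick. Origin: centre of its underside. Leave alone
- tea_tin: Green tea tin, 72 mm diameter, 100 mm high. Origin: centre of its underside. Leave alone
- salt: White salt cellar, 42 mm diameter, 73 mm high. Origin: centre of its underside. Leave alone
- teaspoon: Teaspoon, 140 mm long along its x, lying on the counter. Leave alone
Things that resemble listed ones, but are neither listed nor needed, are in the scene too. What is shaped like the part that bears panel but orange is not meant.

How it is judged:
By the outcome, as a careful person would: the job done as asked, in the order asked, and still so for the second after the job is handed in, with the robot touching nothing.
It also fails if it takes over 72 s, if anything falls off the work surface, if the arm or the gripper's body presses on something with over 40 N, if the wrist force passes 120 N, or if a joint passes its speed limit or range.

## Working session

There is one attempt and no reset: what is moved stays moved. The work goes in short steps, Python scripts to look and compute and a shell command to move; the robot and the scene stay as the last step left them, time stands still between calls to the robot, and variables do not carry over. Pictures are saved under pics/ and viewed, about 8 in all and at most 12, crops included, and the job is handed in when it is done.

```bash
ls; mkdir -p pics; python3 - <<'E'
from cell import sensors, optics
import cv2,numpy as np
print(sensors.get_state())
for n in ("scene","top"):
    p,d=optics.read_camera(n); cv2.imwrite(f"pics/{n}1.png",p[...,::-1]); np.save(f"pics/{n}1.npy",d)
    print(n,optics.camera_info(n))
print(optics.camera_info("wrist"))
E
```

```text
pics
{'time': 0.0, 'joint_pos': array([64.86004176, 26.83764574, -0.66549383, 91.87878192,  0.34479927,
       61.38453951, -3.22491568]), 'joint_velocities': array([ 0.04298581, -0.06430081,  0.13108471, -0.0073673 , -0.00150588,
       -0.00788745,  0.03451721]), 'joint_torque': array([-1.38333407e-04, -5.20564306e+01, -1.26768104e-02, -2.43740040e+01,
       -5.65798790e-02,  1.73801748e-02,  1.64776184e-04]), 'tcp_pos': array([ 250.31398313, -599.26542396,  213.63715479]), 'ee_rot': array([-9.00987120e+01, -7.52115230e-03, -1.57325476e+02]), 'force': array([ 0.42164603,  0.57446119, -0.7820041 ]), 'ft_torque': array([-0.02116236,  0.01002906, -0.04381228]), 'opening': 91.60241324124938}
scene {'K': array([[476.04908402,   0.        , 315.49120011],
       [  0.        , 476.04908402, 244.65535157],
       [  0.        ,   0.        ,   1.        ]]), 'dist': array([-0.08662348,  0.        ,  0.        ,  0.        ,  0.        ]), 'position': array([1267.61460752, -613.62701539,  737.43009921]), 'rotation': array([-123.95306165,    0.85790938,   52.0915899 ])}
top {'K': array([[617.15108996,   0.        , 327.04449149],
       [  0.        , 617.15108996, 232.69262493],
       [  0.        ,   0.        ,   1.        ]]), 'dist': array([-0.08762268,  0.        ,  0.        ,  0.        ,  0.        ]), 'position': array([ 307.07678686,  -28.0418058 , 1467.67792492]), 'rotation': array([-173.03151452,    0.33266498,  -90.13715453])}
{'K': array([[403.46386305,   0.        , 322.45878505],
       [  0.        , 403.46386305, 248.97724567],
       [  0.        ,   0.        ,   1.        ]]), 'dist': array([-0.08351663,  0.        ,  0.        ,  0.        ,  0.        ]), 'position': array([ 319.93091141, -570.86555718,  383.48990479]), 'rotation': array([ 1.64655196e+02,  8.64262038e-02, -6.73056461e+01])}
```

View pics/top1.png

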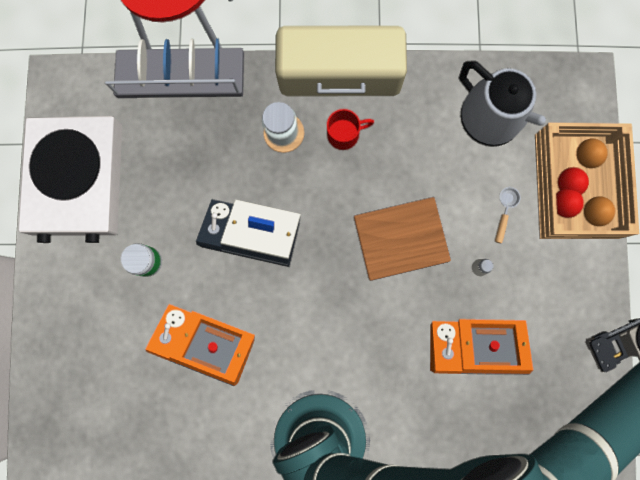

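View pics/scene1.png

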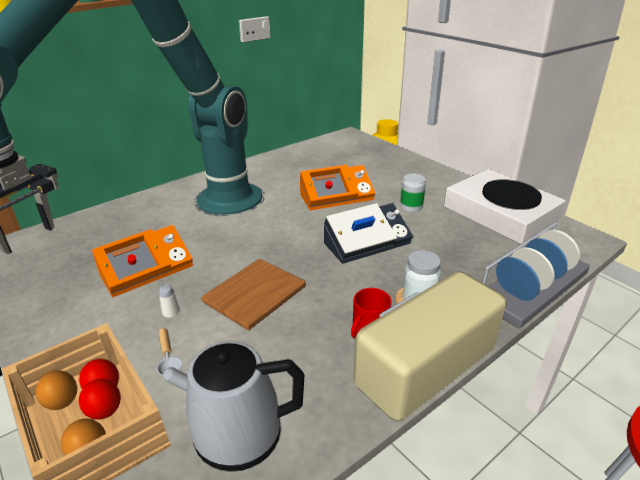

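The top view shows the dark box with the white cover and blue rib at (261,225), its toggle at (214,228), and the board at (402,238). Possible mix-ups are the orange boxes at (205,345) and (482,347), which have red knobs and are not meant. The round white cap at (219,211) on the ledge is a socket outlet, not the toggle. I choose the dark box.

```bash
cat > h.py <<'E'
import numpy as np,cv2
from scipy.spatial.transform import Rotation as Ro
from cell import sensors, optics
def cam(n):
    i=optics.camera_info(n); return i,Ro.from_euler('xyz',i['rotation'],degrees=True).as_matrix()
def shot(n,f):
    i=cam(n); p,d=optics.read_camera(n); cv2.imwrite(f"pics/{f}.png",p[...,::-1]); np.save(f"pics/{f}.npy",d); np.save(f"pics/{f}_c.npy",np.array([i[0],i[1]],dtype=object),allow_pickle=True)
    return p,d
def rays(i,R,uv):
    q=cv2.undistortPoints(np.array(uv,float).reshape(-1,1,2),i['K'],i['dist'])[:,0]
    return np.c_[q,np.ones(len(q))]@R.T
def atd(i,R,d,uv):  # by depth
    uv=np.array(uv).reshape(-1,2); z=np.array([d[int(round(v)),int(round(u))] for u,v in uv])
    return i['position']+rays(i,R,uv)*z[:,None]
def atz(i,R,uv,z):
    r=rays(i,R,uv); return i['position']+r*((z-i['position'][2])/r[:,2])[:,None]
def proj(i,R,P):
    c=(np.array(P,float).reshape(-1,3)-i['position'])@R
    return cv2.projectPoints(c.reshape(-1,1,3),np.zeros(3),np.zeros(3),i['K'],i['dist'])[0][:,0]
E
python3 - <<'E'
from h import *
p=cv2.imread('pics/top1.png')[...,::-1].astype(int); d=np.load('pics/top1.npy'); i,R=cam('top')
def reg(m,box,nm):
    k=np.zeros(m.shape,bool); x0,y0,x1,y1=box; k[y0:y1,x0:x1]=1; m=m&k&(d>0)
    v,u=np.nonzero(m); P=atd(i,R,d,np.c_[u,v]); c=np.median(P,0); 
    A=np.c_[P[:,:2],np.ones(len(P))]; s=np.linalg.lstsq(A,P[:,2],rcond=None)[0]
    r=cv2.minAreaRect(P[:,:2].astype(np.float32)); n=np.array([-s[0],-s[1],1]);n/=np.linalg.norm(n)
    print(nm,len(P),c,P[:,2].std(),'n',n,'tilt',np.degrees(np.arccos(n[2])),'az',np.degrees(np.arctan2(n[1],n[0])),r)
    return P
r,g,b=p[...,0],p[...,1],p[...,2]
P=reg((r>200)&(b>180),(224,190,302,270),'cover')
H=reg((b>120)&(r<80),(240,205,280,240),'handle')
B=reg((r>g+35)&(r>90),(345,190,460,285),'board')
print(P[:,2].min(),P[:,2].max(),H[:,2].max())
for n in ('top',):
    c=cv2.imread(f'pics/{n}1.png')[185:285,190:310]; cv2.imwrite('pics/crop1.png',cv2.resize(c,None,fx=6,fy=6,interpolation=2))
print('mug,jar,tin,salt approx',atd(i,R,d,[(343,128),(280,115),(140,258),(486,266)]))
E
```

```text
cover 2703 [484.71524328 132.26412468  72.54992002] 16.16472326529432 n [ 0.41930396 -0.08210811  0.90412524] tilt 25.294275986635363 az -11.079465326433002 ((495.5417785644531, 143.22926330566406), (181.59580993652344, 113.93824005126953), 77.1986312866211)
handle 130 [500.8700874  127.7468863   99.26695585] 5.184504465832438 n [-0.4003397   0.09133928  0.9118033 ] tilt 24.244244003790126 az 167.14770540394665 ((496.13104248046875, 128.77862548828125), (58.37148666381836, 20.824146270751953), 77.41297149658203)
board 5450 [ 470.85179228 -196.68289112   16.85933504] 3.1425855802018874 n [-2.17136881e-03  7.57716213e-04  9.99997356e-01] tilt 0.13176765868703236 az 160.76316507035438 ((471.89654541015625, -197.56436157226562), (158.48025512695312, 197.63296508789062), 13.159388542175293)
-4.1291017489397746 101.5801310871177 107.41925561978314
mug,jar,tin,salt approx [[ 744.18496513  -59.64075533    2.93388015]
 [ 740.50817848   85.20618575  119.56854807]
 [ 418.68344712  400.65385107   95.93561113]
 [ 400.30732931 -381.77982552   71.3567507 ]]
```

View pics/crop1.png

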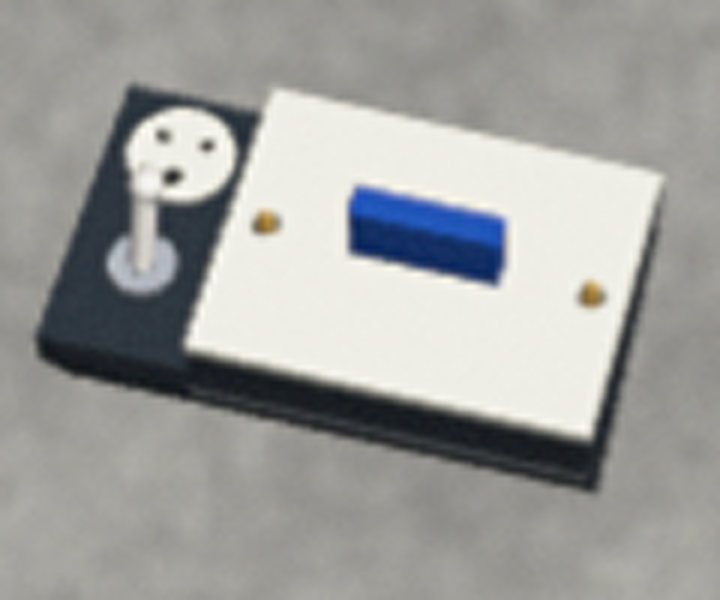

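The crop confirms it: a dark box with a white cover and blue rib. The brass pins are at crop (266,222) and (592,295), and the toggle ball is at (148,180), leaning down the slope. Next I fit the pose from the corners and pins with the known height and tilt.

```bash
cat >> h.py <<'E'
from scipy.optimize import least_squares
def panelR(yaw): # yaw: azimuth of panel z, deg
    t=np.radians(25); c,s=np.cos(t),np.sin(t)
    return Ro.from_euler('z',yaw,degrees=True).as_matrix()@np.array([[-c,0,s],[0,-1,0],[s,0,c]])
def fitpanel(i,R,pts,uv,fixz=True,x0=(500,130,66,-12)):
    pts=np.array(pts,float);uv=np.array(uv,float)
    def f(q):
        o=np.array([q[0],q[1],66 if fixz else q[3]])
        return (proj(i,R,pts@panelR(q[2]).T+o)-uv).ravel()
    s=least_squares(f,[x0[0],x0[1],x0[3]]+([] if fixz else [66]),loss='soft_l1')
    return s.x,f(s.x).reshape(-1,2)
def moves(target,yaw_y): pass
E
python3 - <<'E'
from h import *
i,R=cam('top')
uv=np.array([(278,90),(664,178),(590,440),(187,352),(266,222),(592,295)])/6+[190-.4,185-.4]
pts=[(-60,-78,5),(-60,78,5),(60,78,5),(60,-78,5),(0,-64,12),(0,64,12)]
for fz in (True,False): print(fitpanel(i,R,pts,uv,fz))
s=sensors.get_state(); T=Ro.from_euler('xyz',s['ee_rot'],degrees=True).as_matrix(); print(T)
iw,Rw=cam('wrist'); print('cam in tool',T.T@(iw['position']-s['tcp_pos']),T.T@Rw)
E
```

```text
(array([485.7036487 , 130.70625016, -12.84145741]), array([[-0.420316  ,  0.70751219],
       [ 0.01479873,  0.42366542],
       [ 0.27072639,  0.4101814 ],
       [-0.18506148, -0.20658414],
       [ 0.04412265, -0.70292378],
       [ 0.24035697, -0.66384933]]))
(array([486.16704781, 131.12942842, -12.83623521,  62.23863355]), array([[-0.35495171,  0.79366813],
       [-0.0884265 ,  0.46659851],
       [ 0.20034466,  0.33597895],
       [-0.07168746, -0.23243251],
       [ 0.11754198, -0.66983083],
       [ 0.16810855, -0.6685066 ]]))
[[-9.22734345e-01 -6.51402171e-04  3.85435993e-01]
 [-3.85436536e-01  1.35724426e-03 -9.22733350e-01]
 [ 7.79397174e-05 -9.99998867e-01 -1.50345009e-03]]
cam in tool [ -75.15680757 -169.72347357    0.31356398] [[-4.10447636e-04  9.64371156e-01  2.64552651e-01]
 [ 4.93929735e-06 -2.64552671e-01  9.64371238e-01]
 [ 9.99999916e-01  3.97130599e-04  1.03821703e-04]]
```

```bash
python3 -m creep '1 -.1 -.02 -.11 0;1 -.15 -.02 -.17 0;1 -.16 -.02 -.18 0;1 -.16 -.02 -.18 0;1 -.16 -.02 -.18 0;1 -.16 0 -.18 0;1 -.16 0 -.18 0;1 -.16 0 -.18 0' && python3 -m creep '1 -.16 0 -.18 0;1 -.16 0 -.18 0;1 -.16 0 -.18 0;1 -.16 0 -.18 0;1 -.16 0 -.18 0;1 -.16 0 -.18 0;1 -.16 0 -.18 0;1 -.1 0 -.1 0'
```

```text
time: 1.1
tcp_pos: [369.1, -253.9, 234.5]
ee_rot: [-90.0, -0.0, -157.3]
force: [0.1, -0.0, -0.1]
opening: 91.6
time: 2.1
tcp_pos: [489.4, 92.1, 234.4]
ee_rot: [-90.0, -0.0, -157.2]
force: [-0.1, -1.2, 0.3]
opening: 92.0
```

```bash
python3 -m creep '.82 0 0 0 .0246;.82 0 0 0 .0246;.82 0 0 0 .0246;.82 0 0 0 .0246;.82 0 0 0 0;.82 0 0 0 0' && python3 - <<'E'
from h import *
shot('wrist','w1'); s=sensors.get_state(); print(s['tcp_pos'],s['ee_rot'],s['joint_pos'])
E
```

```text
time: 2.85
tcp_pos: [489.2, 89.6, 234.4]
ee_rot: [-90.0, -0.0, 167.4]
force: [-0.3, -0.0, -0.4]
opening: 75.3
[489.18483342  89.5468469  234.44903768] [-8.99939706e+01 -1.66503899e-02  1.67370060e+02] [   7.45481505   12.80788721  -24.71774212  110.28097843    6.25669372
   58.2218762  -122.65511386]
```

View pics/w1.png

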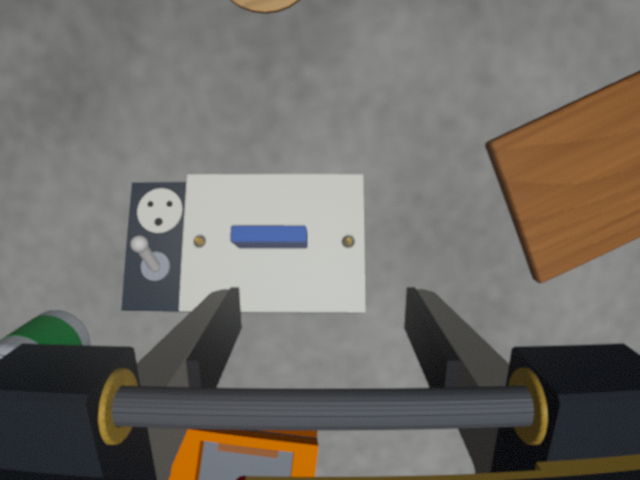

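The view is square-on. The cover corners are near (187,175), (364,175), (365,311) and (180,310), the pins at (200,241) and (348,241), and the toggle ball at (139,243). I refine these by code.

```bash
cat >> h.py <<'E'
def load(f): 
    a=np.load(f'pics/{f}_c.npy',allow_pickle=True); return a[0],a[1],cv2.imread(f'pics/{f}.png')[...,::-1].astype(int),np.load(f'pics/{f}.npy')
def brass(p,uv,r=9):
    o=[]
    for u,v in uv:
        c=p[v-r:v+r+1,u-r:u+r+1]; m=(c[...,0]-c[...,2])>35; y,x=np.nonzero(m); o.append((x.mean()+u-r,y.mean()+v-r)); print('brass n',m.sum())
    return o
def tool(dw): # world shift -> row units in current tool axes
    T=Ro.from_euler('xyz',sensors.get_state()['ee_rot'],degrees=True).as_matrix(); return T.T@np.array(dw)/200
E
python3 - <<'E'
from h import *
i,R,p,d=load('w1')
m=(p.min(2)>165).astype(np.uint8)[165:325,175:375]
cs,_=cv2.findContours(m,0,cv2.CHAIN_APPROX_NONE); c=max(cs,key=cv2.contourArea)
e=1
q=cv2.approxPolyDP(c,6,True)[:,0]+[175,165]; print(q.tolist())
b=brass(p,[(200,241),(348,241)]); print(b)
bl=np.argwhere((p[...,2]-p[...,0]>60)); print('blue',bl.min(0),bl.max(0))
def near(u,v): return q[np.argmin(((q-[u,v])**2).sum(1))].astype(float)
cor=[near(187,175)+[-.5,-.5],near(364,175)+[.5,-.5],near(365,311)+[.5,.5],near(180,310)+[-.5,.5]]
pts=[(-60,-78,5),(-60,78,5),(60,78,5),(60,-78,5)]; pp=[(0,-64,11),(0,64,11)]
for nm,P,U in (('cover',pts,cor),('pins',pp,b),('all',pts+pp,cor+list(b))):
    for fz in ((True,False) if len(P)>3 else (True,)): print(nm,*fitpanel(i,R,P,U,fz))
E
```

```text
[[187, 176], [180, 310], [230, 286], [240, 288], [243, 311], [365, 310], [361, 174]]
brass n 66
brass n 46
[(np.float64(198.83333333333334), np.float64(240.5909090909091)), (np.float64(348.6304347826087), np.float64(240.6304347826087))]
blue [226 231] [241 305]
cover [487.76661045 133.64297885 -12.12799595] [[-0.25072426 -0.50904084]
 [ 0.59905119 -0.58337306]
 [ 0.07396376  0.34312933]
 [-0.37984125  1.09987618]]
cover [487.39611798 133.97889318 -12.16462136  64.08170612] [[ 0.24570666 -0.26362769]
 [ 0.14183236 -0.210297  ]
 [-0.51442659 -0.06634603]
 [ 0.10302539  0.58132887]]
pins [486.25015589 132.60844989 -12.60572484] [[-0.9189645   0.05555146]
 [ 0.88146236  0.01229348]]
all [487.2924839  133.41287169 -12.19480087] [[ 0.2107659  -0.15013133]
 [ 1.03294812 -0.00604016]
 [ 0.37689449  0.9008297 ]
 [-0.03021485  1.45604029]
 [-2.17005681 -0.38235758]
 [-0.33927881 -1.49300144]]
all [486.93538356 133.69319838 -12.21161627  63.91402144] [[ 0.80026487  0.07827347]
 [ 0.5923483   0.28875644]
 [-0.14881828  0.34788101]
 [ 0.59766268  0.85650528]
 [-1.62702894 -0.53465337]
 [-0.73173925 -1.59657886]]
```

```bash
python3 -m creep '.82 .007 0 -.1 0;.82 .008 0 -.1077 0;.82 0 .2 0 0;.82 0 .2 0 0;.82 0 .15 0 0;.82 0 .12 0 0;.82 0 .06 0 0;.82 0 0 0 0' && python3 - <<'E'
from h import *
shot('wrist','w2'); s=sensors.get_state(); print(s['tcp_pos'],s['ee_rot'])
o=np.array([486.5,132.7,66]);print('tcp in panel',panelR(-12.5).T@(s['tcp_pos']-o))
E
```

```text
time: 3.9
tcp_pos: [495.2, 130.7, 88.1]
ee_rot: [-90.0, -0.1, 167.3]
force: [-0.3, -0.2, 0.2]
opening: 76.0
[495.81039653 130.85898989  88.85720364] [-9.00138283e+01  9.78180316e-03  1.67275742e+02]
tcp in panel [ 1.06066889 -0.21776781 24.72553576]
```

View pics/w2.png

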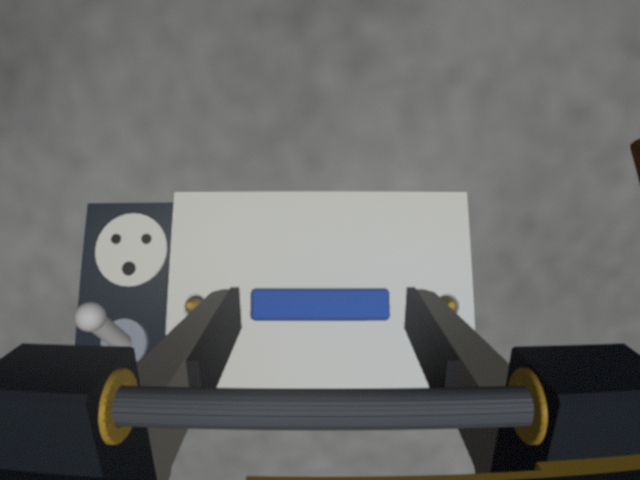

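The rib spans columns 251–389 and the fingers are at 240 and 405, so it is centred between them. The fingers sit inside the pins. Next: down 12 mm, grip and lift along panel z.

```bash
python3 -m creep '.82 0 .04 0 0;.82 0 .022 0 0;.82 0 0 0 0;.4 0 0 0 0;.4 0 0 0 0;.4 0 0 0 0;.4 0 0 0 0' 25
```

```text
time: 4.82
tcp_pos: [495.8, 130.8, 76.3]
ee_rot: [-90.0, 0.0, 167.3]
force: [-0.6, -0.3, 1.8]
opening: 60.0
```

```bash
python3 -m creep '.4 -.006 -.0136 0 0;.4 -.0127 -.0272 0 0;.4 -.0127 -.0272 0 0;.4 -.0127 -.0272 0 0;.4 -.0127 -.0272 0 0;.4 0 -.1 0 0;.4 0 -.1 0 0;.4 0 -.1 0 0' && python3 - <<'E'
from h import *
shot('wrist','w3'); s=sensors.get_state(); print(s['tcp_pos'],s['ee_rot'],s['opening'],s['force'])
E
```

```text
time: 5.82
tcp_pos: [506.6, 128.1, 161.5]
ee_rot: [-90.0, -0.0, 167.3]
force: [0.5, 0.1, -1.5]
opening: 59.4
[508.18821859 128.74534497 164.00074426] [-90.09862617   0.22342835 167.25506044] 59.85194014657019 [ 0.76229039  0.27752462 -0.41720104]
```

View pics/w3.png

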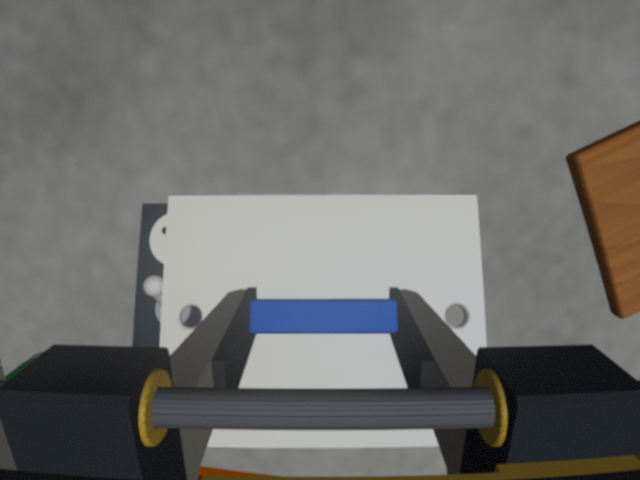

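The cover is held, with its holes at (190,315) and (457,315) and its tilt kept. I carry it over to the board.

```bash
python3 -m creep '.4 -.009 0 .08 0;.4 -.0184 0 .163 0;.4 -.0184 0 .163 0;.4 -.0184 0 .163 0;.4 -.0184 0 .163 0;.4 -.0184 0 .163 0;.4 -.0184 0 .163 0;.4 -.0184 0 .163 0' && python3 -m creep '.4 -.0184 0 .163 0;.4 -.0184 0 .163 0;.4 -.009 0 .083 0;.4 -.009 0 .08 0;.4 0 0 0 -.018;.4 0 0 0 -.018;.4 0 0 0 -.018;.4 0 0 0 -.018' && python3 - <<'E'
from h import *
s=sensors.get_state(); print(s['tcp_pos'],s['ee_rot'],s['opening'],s['force'])
d=np.array([472,-197.5,60])-s['tcp_pos']; print(d,tool(d))
E
```

```text
time: 6.88
tcp_pos: [478.0, -118.2, 159.5]
ee_rot: [-90.0, -0.1, 167.2]
force: [1.1, 0.2, -1.6]
opening: 60.1
time: 7.88
tcp_pos: [468.7, -213.3, 160.4]
ee_rot: [-90.0, -0.0, -166.5]
force: [-0.1, -0.0, -1.1]
opening: 59.6
[ 468.65026786 -213.29451314  160.39280129] [-9.00325941e+01 -1.90288571e-02 -1.66536814e+02] 59.63277697624306 [-0.061937   -0.03472866 -1.07498692]
[   3.34973214   15.79451314 -100.39280129] [-0.03484155  0.50199385 -0.07261738]
```

```bash
python3 -m creep '.4 -.017 .1 -.036 0;.4 -.018 .13 -.037 0;.4 0 .13 0 0;.4 0 .09 0 0;.4 0 .05 0 0;.4 0 .03 0 0;.4 0 .03 0 0;.4 0 0 0 0' 12 && python3 -m creep '.4 0 .02 0 0;.4 0 .02 0 0;.4 0 .02 0 0;.4 0 0 0 0' && python3 - <<'E'
from h import *
shot('wrist','w4'); s=sensors.get_state(); print(s['tcp_pos'],s['ee_rot'],s['opening'],s['force'])
E
```

```text
time: 8.88
tcp_pos: [472.5, -198.3, 48.8]
ee_rot: [-90.0, 0.0, -166.8]
force: [-0.3, -0.3, -1.9]
opening: 59.9
time: 9.38
tcp_pos: [472.4, -198.0, 36.3]
ee_rot: [-90.0, 0.0, -166.8]
force: [0.6, 0.5, -1.8]
opening: 59.7
[ 472.51833177 -197.7856665    36.35069108] [-9.00175986e+01  3.14915817e-02 -1.66821121e+02] 59.9306341931923 [ 1.08803752 -0.63623316 -1.9575547 ]
```

View pics/w4.png

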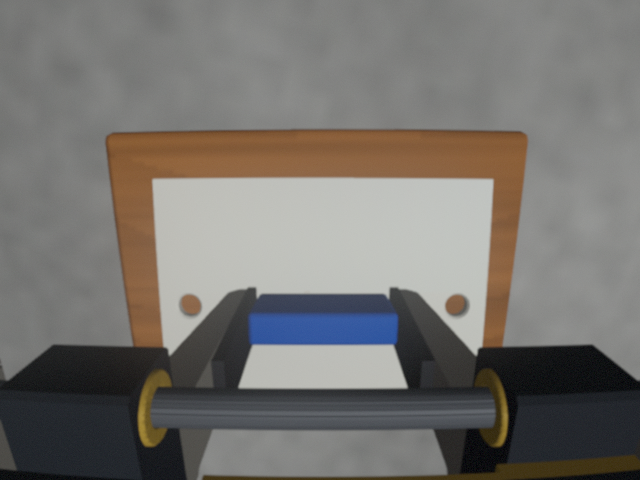

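The cover now hangs level over the board, centred, with its full weight still in the hand (−1.9 N). I lower it until it touches.

```bash
python3 -m creep '.4 0 .012 0 0;.4 0 .012 0 0;.4 0 0 0 0;.4 0 0 0 0'; python3 - <<'E'
from h import *
p,d=shot('wrist','w5'); i,R,p,d=load('w5')
P=atd(i,R,d,[(200,200),(320,200),(450,200),(180,250),(470,250),(190,340),(250,360),(390,360)]); print(P[:,2])
E
```

```text
time: 9.93
tcp_pos: [472.5, -197.9, 31.7]
ee_rot: [-90.0, 0.0, -166.8]
force: [-0.1, 0.2, -1.5]
opening: 59.9
[22.98222414 23.86694744 22.4430278  24.50050455 24.03812601 83.30182209
 24.72954067 25.89679853]
```

```bash
python3 -m creep '.4 0 .008 0 0;.4 0 .006 0 0;.4 0 .006 0 0;.4 0 0 0 0'
```

```text
time: 10.48
tcp_pos: [472.2, -198.0, 29.1]
ee_rot: [-90.0, -0.0, -166.8]
force: [-4.3, 1.2, 14.9]
opening: 59.8
```

```bash
python3 -m creep '.4 0 -.008 0 0;.75 0 0 0 0;.82 0 0 0 0;.82 0 -.05 0 0;.82 0 -.15 0 0;.82 0 -.2 0 0;.82 0 -.2 0 0;.82 0 0 0 0' && python3 - <<'E'
from h import *
p,d=shot('wrist','w6'); i,R,p,d=load('w6')
s=sensors.get_state(); print(s['tcp_pos'],s['ee_rot'],s['opening'])
m=((p.min(2)>150)&(d>0)); v,u=np.nonzero(m); P=atd(i,R,d,np.c_[u,v]); k=(abs(P[:,2]-23)<6); P=P[k]
A=np.c_[P[:,:2]-P[:,:2].mean(0),np.ones(len(P))]; print('plane',np.linalg.lstsq(A,P[:,2],rcond=None)[0],len(P),cv2.minAreaRect(P[:,:2].astype(np.float32)))
m=((p[...,2]-p[...,0]>60)&(d>0)); v,u=np.nonzero(m); P=atd(i,R,d,np.c_[u,v]); print('blue',len(P),np.median(P,0),cv2.minAreaRect(P[P[:,2]>52][:,:2].astype(np.float32)))
d=np.array([486.5,132.7,170])-s['tcp_pos']; print(tool(d))
E
```

```text
time: 11.48
tcp_pos: [474.5, -198.9, 153.0]
ee_rot: [-89.7, 0.3, -166.8]
force: [-0.3, 1.2, -1.6]
opening: 75.8
[ 473.06670425 -198.50440113  151.15673464] [-8.98608947e+01  1.50973714e-01 -1.66844222e+02] 75.37587320167384
plane [1.39054935e-03 2.39098223e-04 2.26617904e+01] 26904 ((472.5917663574219, -198.31231689453125), (120.35253143310547, 158.9219207763672), 13.14177417755127)
blue 1409 [ 473.6245307  -198.23099254   54.5398927 ] ((473.4831848144531, -198.3533477783203), (12.060310363769531, 57.94364929199219), 13.101822853088379)
[-0.44255997 -0.09692816 -1.59704181]
```

Cover is flat on the board: plane slope about 0, top at 22.7 mm, centred. Now to the knob.

```bash
python3 -m creep '.6 -.0443 -.05 -.16 0;.6 -.0443 -.05 -.16 0;.6 -.0443 0 -.16 0;.6 -.0443 0 -.16 0;.6 -.0443 0 -.16 0;.6 -.0443 0 -.16 0;.6 -.0443 0 -.16 0;.6 -.0443 0 -.16 0' && python3 -m creep '.6 -.0443 0 -.16 0;.6 -.0443 0 -.157 0;.55 0 0 0 .0239;.55 0 0 0 .0239;.55 0 0 0 .0239;.55 0 0 0 0;.55 0 0 0 0' && python3 - <<'E'
from h import *
shot('wrist','w7'); s=sensors.get_state(); print(s['tcp_pos'],s['ee_rot'],s['opening'])
E
```

```text
time: 12.52
tcp_pos: [482.0, 68.3, 168.3]
ee_rot: [-90.0, -0.1, -166.8]
force: [-0.0, -0.5, 0.9]
opening: 54.8
time: 13.4
tcp_pos: [485.2, 133.1, 168.8]
ee_rot: [-90.0, -0.1, 167.5]
force: [-0.2, 0.2, -0.9]
opening: 50.6
[485.36805745 133.09670567 169.00421565] [-8.99803923e+01 -5.10879629e-02  1.67479937e+02] 50.81047197166307
```

View pics/w7.png

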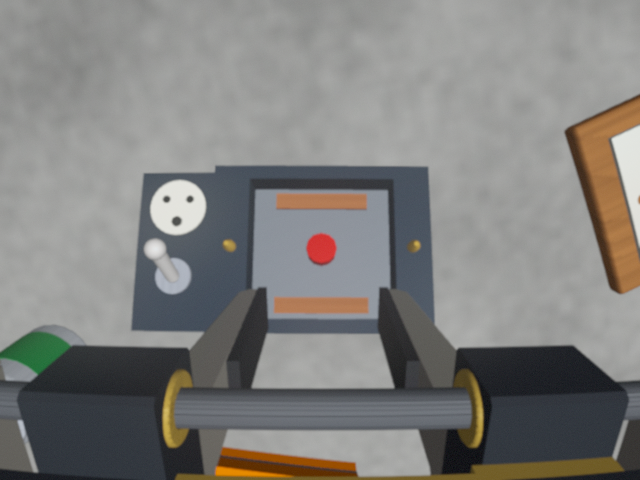

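The recess is open: knob top at (321,249), pins at (229,245) and (415,246), with two copper bars at rows 201 and 305 to stay clear of.

```bash
python3 - <<'E'
from h import *
i,R,p,d=load('w7')
b=brass(p,[(229,245),(415,246)]); print(b)
r=(p[...,0]-p[...,1]>90)&(p[...,1]<70)&(p[...,2]<70); r[300:]=0; r[:220]=0; v,u=np.nonzero(r); k=(abs(u-321)<25); u,v=u[k],v[k]
print('knob',u.mean(),v.mean(),len(u),u.min(),u.max(),v.min(),v.max(),np.median(atd(i,R,d,np.c_[u,v]),0))
kn=((u.min()+u.max())/2,(v.min()+v.max())/2)
for n in ((0,-64,9),(0,64,9)),:
  print(fitpanel(i,R,list(n),b))
print(fitpanel(i,R,[(0,-64,9),(0,64,9),(0,0,-4)],list(b)+[kn]))
print(fitpanel(i,R,[(-60,78,0),(60,78,0),(-60,-78,0)],[(428.5,167),(434.5,331),(216,166.5)]))
# depth on rim
P=atd(i,R,d,[(240,220),(240,260),(410,210),(410,280),(300,172),(400,172)]); print(P)
o=np.array([486.5,132.7,66]); print((P-o)@panelR(-12.5))
E
```

```text
brass n 125
brass n 114
[(np.float64(228.912), np.float64(244.928)), (np.float64(414.03508771929825), np.float64(245.71052631578948))]
knob 320.955905511811 248.5259842519685 635 307 334 234 263 [485.28403418 134.24148962  62.41270831]
(array([486.70820548, 133.52509755, -12.72735166]), array([[-1.41122062,  0.04844037],
       [ 1.41392492,  0.05511153]]))
(array([486.8276924 , 133.97830348, -12.72952618]), array([[-2.09441223,  0.01865468],
       [ 0.73437303,  0.03176406],
       [ 0.3386721 ,  0.04627734]]))
(array([487.06886269, 133.43300473, -12.66317409]), array([[-0.10637525, -0.34335692],
       [ 1.05970949,  3.10866897],
       [-0.88584283, -0.55737504]]))
[[516.76317513 186.35177275  56.95100373]
 [491.27165378 190.81005774  69.82306663]
 [497.24548153  66.48312435  54.73614285]
 [453.27925264  78.04684638  75.65288079]
 [539.25444393 137.94996613  41.31945125]
 [523.96447015  67.10521464  43.95430549]]
[[-2.00774947e+01 -5.89301614e+01 -6.22173141e-01]
 [ 8.79254244e+00 -5.77653922e+01  1.18257424e-01]
 [-2.72573413e+01  6.23215234e+01  2.82015745e-01]
 [ 2.27532084e+01  6.05479414e+01  4.07801782e-02]
 [-5.60790461e+01 -1.65436724e+01 -1.08188385e+00]
 [-5.53335333e+01  5.59311316e+01  1.47771779e+00]]
```

```bash
python3 - <<'E'
from h import *
o=np.array([486.8,133.7,66]); R=panelR(-12.6); s=sensors.get_state()
t=o+R@[-3,0,-18]; print(t,tool(t-s['tcp_pos']))
print('pull 1mm',tool(R@[0,0,1]))
E
```

```text
[482.02951846 134.76632896  48.41860505] [ 0.01756785  0.60294237 -0.00473727]
pull 1mm [-2.10904785e-03 -4.53342000e-03  4.49954662e-06]
```

```bash
python3 -m creep '.55 .0176 .1 -.0047 0;.55 0 .15 0 0;.55 0 .15 0 0;.55 0 .1 0 0;.55 0 .06 0 0;.55 0 .04 0 0;.55 0 0 0 0;.55 0 0 0 0' && python3 - <<'E'
from h import *
o=np.array([486.8,133.7,66]); s=sensors.get_state(); print((s['tcp_pos']-o)@panelR(-12.6),s['force'])
E
```

```text
time: 14.45
tcp_pos: [483.0, 135.0, 50.0]
ee_rot: [-90.0, 0.1, 167.4]
force: [0.3, -0.8, 0.0]
opening: 50.7
[ -3.09436696  -0.39392095 -16.17216712] [ 0.29182434 -0.75505948  0.01226978]
```

```bash
python3 -m creep '.1 0 .007 0 0;.1 0 0 0 0;.1 0 0 0 0;.1 0 0 0 0;.1 0 0 0 0' 45 && python3 -m creep '.1 -.0063 -.0136 0 0;.1 -.0063 -.0136 0 0;.1 -.0063 -.0136 0 0;.1 -.0063 -.0136 0 0;.1 0 0 0 0' && python3 - <<'E'
from h import *
o=np.array([486.8,133.7,66]); s=sensors.get_state(); print((s['tcp_pos']-o)@panelR(-12.6),s['force']@panelR(-12.6),s['opening'])
E
```

```text
time: 15.08
tcp_pos: [482.6, 134.8, 48.2]
ee_rot: [-90.0, 0.0, 167.4]
force: [-1.0, 0.2, 2.0]
opening: 20.8
time: 15.7
tcp_pos: [487.4, 133.7, 59.0]
ee_rot: [-90.0, -0.0, 167.4]
force: [1.0, 1.4, -7.6]
opening: 20.5
[-3.50506185 -0.11592505 -6.13816733] [-3.81508796 -1.61817246 -6.61045331] 20.485853365173178
```

```bash
python3 -m creep '.1 -.0063 -.0136 0 0;.1 -.0063 -.0136 0 0;.1 -.0063 -.0136 0 0;.1 -.0032 -.0068 0 0;.1 0 0 0 0;.1 0 0 0 0' && python3 - <<'E'
from h import *
o=np.array([486.8,133.7,66]); s=sensors.get_state(); print((s['tcp_pos']-o)@panelR(-12.6),s['force']@panelR(-12.6),s['opening'])
E
```

```text
time: 16.45
tcp_pos: [491.6, 132.8, 68.3]
ee_rot: [-90.0, -0.0, 167.4]
force: [1.7, 2.5, -11.5]
opening: 20.7
[-3.4358148  -0.13282731  4.10402365] [-5.88795482 -2.78578625 -9.94547118] 20.737958156786583
```

```bash
python3 -m creep '.1 -.0021 -.0045 0 0;.1 -.0021 -.0045 0 0;.1 0 0 0 0;.1 0 0 0 0' && python3 - <<'E'
from h import *
shot('wrist','w8'); o=np.array([486.8,133.7,66]); s=sensors.get_state(); print((s['tcp_pos']-o)@panelR(-12.6),s['force']@panelR(-12.6),s['opening'])
E
```

```text
time: 16.95
tcp_pos: [491.5, 132.7, 68.5]
ee_rot: [-90.0, -0.1, 167.4]
force: [3.9, 4.0, -27.1]
opening: 20.7
[-3.29747943 -0.10079723  4.2509068 ] [-14.84881632  -5.3929426  -21.94332692] 21.057646489219696
```

View pics/w8.png

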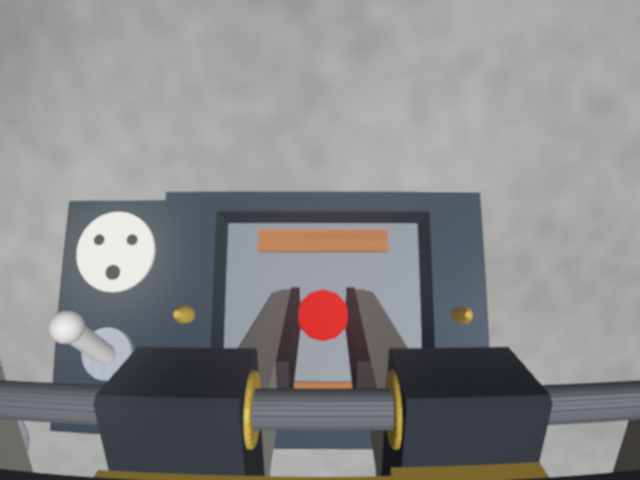

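The hand stopped moving while the force rose from 11 to 27 N, so the knob is at its stop and still gripped (head at (323,315)). I hold it 1 s, then release.

```bash
python3 -m creep '.1 0 0 0 0;.1 0 0 0 0;.1 0 0 0 0;.1 0 0 0 0;.1 0 0 0 0;.1 0 0 0 0;.1 0 0 0 0;.1 0 0 0 0' && python3 -m creep '.55 0 0 0 0;.55 0 0 0 0;.55 0 0 0 0;.55 0 0 0 0;.55 0 -.2 0 0;.55 0 -.2 0 0;.55 0 -.1 0 0;.55 0 0 0 0' && python3 - <<'E'
from h import *
i,R=cam('wrist'); p,d=shot('wrist','w9'); p=p.astype(int)
r=(p[...,0]-p[...,1]>90)&(p[...,1]<70)&(p[...,2]<70); r[300:]=0; r[:200]=0; v,u=np.nonzero(r); k=(abs(u-321)<30); u,v=u[k],v[k]
P=atd(i,R,d,np.c_[u,v]); o=np.array([486.8,133.7,66]); print('knob in panel',np.median((P-o)@panelR(-12.6),0),len(u))
s=sensors.get_state(); print(s['tcp_pos'],s['ee_rot'],s['force']); c=np.array([472.6,-198.3,151]); print(tool(c-s['tcp_pos']))
E
```

```text
time: 18.0
tcp_pos: [491.5, 132.7, 68.5]
ee_rot: [-90.0, -0.1, 167.4]
force: [4.4, 4.4, -27.1]
opening: 20.6
time: 19.0
tcp_pos: [493.6, 132.7, 171.8]
ee_rot: [-90.1, 0.2, 167.3]
force: [-0.2, -0.0, 0.7]
opening: 50.3
knob in panel [-0.06473978 -0.40671312 -3.99157702] 612
[492.73071034 132.40053626 170.54096644] [-9.00053715e+01  7.09320001e-02  1.67341312e+02] [-1.22062392 -0.29443313 -0.85113364]
[-0.26402503  0.09787845  1.63537735]
```

The knob is back in (top at panel z −4.0, and its position confirms the panel fit to 0.4 mm). Back to the cover.

```bash
python3 -m creep '.82 -.0132 0 .08 0;.82 -.0264 0 .16 0;.82 -.0264 0 .16 0;.82 -.0264 0 .16 0;.82 -.0264 0 .16 0;.82 -.0264 0 .16 0;.82 -.0264 0 .16 0;.82 -.0264 0 .16 0' && python3 -m creep '.82 -.0264 0 .16 0;.82 -.0264 0 .16 0;.82 -.0132 0 .11 0;.82 0 .05 0 -.0239;.82 0 .05 0 -.0239;.82 0 .05 0 -.0239;.82 0 .05 0 0;.82 0 0 0 0' && python3 - <<'E'
from h import *
s=sensors.get_state(); print(s['tcp_pos'],s['ee_rot'],s['opening'])
i,R=cam('wrist'); p,d=shot('wrist','w10'); p=p.astype(int)
m=((p[...,2]-p[...,0]>60)&(d>0)); v,u=np.nonzero(m); P=atd(i,R,d,np.c_[u,v]); r=cv2.minAreaRect(P[P[:,2]>52][:,:2].astype(np.float32)); print('rib',r)
t=np.array([*r[0],30.])
print(tool(t-s['tcp_pos']))
E
```

```text
time: 20.05
tcp_pos: [477.1, -112.3, 168.9]
ee_rot: [-90.0, -0.2, 167.3]
force: [0.2, 1.2, 0.8]
opening: 75.6
time: 21.05
tcp_pos: [471.4, -197.3, 128.9]
ee_rot: [-90.1, -0.1, -167.0]
force: [0.7, 0.8, -0.4]
opening: 75.2
[ 471.36046005 -197.31178696  128.86024881] [-9.00944722e+01 -1.44297977e-01 -1.67009710e+02] 75.20285871229504
rib ((473.7247619628906, -198.20692443847656), (12.582027435302734, 57.885433197021484), 12.954142570495605)
[-0.0111978   0.49428004  0.00743991]
```

```bash
python3 -m creep '.82 -.009 .1 .006 0;.82 0 .15 0 0;.82 0 .13 0 0;.82 0 .07 0 0;.82 0 .034 0 0;.82 0 .01 0 0;.82 0 0 0 0;.82 0 0 0 0' 15 && python3 -m creep '.4 0 0 0 0;.4 0 0 0 0;.4 0 0 0 0;.4 0 0 0 0' && python3 -m creep '.4 0 -.02 0 0;.4 0 -.05 0 0;.4 0 -.1 0 0;.4 0 -.2 0 0;.4 0 -.2 0 0;.4 0 -.1 0 0;.4 0 0 0 0' && python3 - <<'E'
from h import *
s=sensors.get_state(); print(s['tcp_pos'],s['ee_rot'],s['opening'],s['force'])
T=Ro.from_euler('xyz',s['ee_rot'],degrees=True).as_matrix()
i,R=cam('wrist'); p,d=shot('wrist','w11'); p=p.astype(int)
m=((p.min(2)>150)&(d>0)); v,u=np.nonzero(m); P=(atd(i,R,d,np.c_[u,v])-s['tcp_pos'])@T; P=P[abs(P[:,1]-7)<12]
A=np.c_[P[:,0],P[:,2],np.ones(len(P))]; print('plane tool frame',np.linalg.lstsq(A,P[:,1],rcond=None)[0],cv2.minAreaRect(P[:,[0,2]].astype(np.float32)))
t=np.array([486.8,133.7,165.]); print(tool(t-s['tcp_pos']))
E
```

```text
time: 22.1
tcp_pos: [475.2, -198.0, 32.1]
ee_rot: [-90.0, 0.1, -166.8]
force: [0.7, 0.6, -0.4]
opening: 75.2
time: 22.6
tcp_pos: [474.9, -197.9, 31.7]
ee_rot: [-90.0, 0.0, -166.8]
force: [-1.0, 0.1, 3.6]
opening: 60.0
time: 23.48
tcp_pos: [475.7, -198.3, 167.3]
ee_rot: [-89.9, 0.2, -166.8]
force: [-0.7, 0.3, -2.0]
opening: 59.8
[ 475.67343079 -198.25641345  167.25665604] [-8.98530277e+01  1.64052262e-01 -1.66838783e+02] 59.84800963701638 [-0.68087691  0.34793321 -2.04761286]
plane tool frame [-1.21198381e-04 -2.74429691e-06  9.05237284e+00] ((-4.889732360839844, 0.332275390625), (106.32810974121094, 157.47415161132812), 0.008185146376490593)
[-0.4320259   0.01010491 -1.60354306]
```

```bash
python3 -m creep '.4 -.022 0 -.08 0;.4 -.0443 0 -.16 0;.4 -.0443 0 -.16 0;.4 -.0443 0 -.16 0;.4 -.0443 0 -.16 0;.4 -.0443 0 -.16 0;.4 -.0443 0 -.16 0;.4 -.0443 0 -.16 0' && python3 -m creep '.4 -.0443 0 -.16 0;.4 -.0443 0 -.16 0;.4 -.022 0 -.1 0;.4 0 0 0 .018;.4 0 0 0 .018;.4 0 0 0 .018;.4 0 0 0 .0177;.4 0 0 0 0' && python3 - <<'E'
from h import *
s=sensors.get_state(); print(s['tcp_pos'],s['ee_rot'],s['opening'],s['force'])
T=Ro.from_euler('xyz',s['ee_rot'],degrees=True).as_matrix()
i,R=cam('wrist'); p,d=shot('wrist','w12'); p=p.astype(int)
m=((p.min(2)>150)&(d>0)); v,u=np.nonzero(m); P=(atd(i,R,d,np.c_[u,v])-s['tcp_pos'])@T; P=P[abs(P[:,1]-9)<12]
A=np.c_[P[:,0],P[:,2],np.ones(len(P))]; print('plane tool frame',np.linalg.lstsq(A,P[:,1],rcond=None)[0],P[:,[0,2]].min(0),P[:,[0,2]].max(0))
t=np.array([497.9,131.9,125.]); print(tool(t-s['tcp_pos']))
E
```

```text
time: 24.52
tcp_pos: [483.3, 53.2, 164.3]
ee_rot: [-90.1, -0.1, -166.8]
force: [0.4, -0.4, -1.5]
opening: 59.7
time: 25.52
tcp_pos: [485.8, 138.7, 164.4]
ee_rot: [-90.0, -0.1, 167.5]
force: [0.3, 1.1, -1.0]
opening: 59.9
[485.77052488 138.70281588 164.35296746] [-8.99544287e+01 -1.29355622e-01  1.67515468e+02] 59.9382176725578 [ 0.2789656   1.09351541 -0.96374996]
plane tool frame [-1.55792865e-04 -2.74103088e-04  9.05392752e+00] [-58.13782855 -78.689316  ] [48.20787427 78.29649469]
[-0.06691769  0.19665303  0.02002678]
```

```bash
python3 -m creep '.4 -.033 .03 .01 0;.4 -.034 .06 .01 0;.4 0 .06 0 0;.4 0 .05 0 0;.4 0 0 0 0;.4 0 0 0 0' && python3 - <<'E'
from h import *
s=sensors.get_state(); print(s['tcp_pos'],s['ee_rot'],s['force'])
t=np.array([497.9,131.9,105.]); print(tool(t-s['tcp_pos']))
E
```

```text
time: 26.32
tcp_pos: [499.4, 131.2, 125.6]
ee_rot: [-90.0, 0.0, 167.4]
force: [1.2, 0.3, -1.4]
opening: 59.8
[499.41502212 131.1953217  125.58290987] [-9.00121646e+01  1.35360368e-02  1.67374746e+02] [ 1.18629831  0.30580719 -1.44754858]
[ 0.00818638  0.10291299 -0.00176063]
```

```bash
python3 -m creep '.4 .006 .05 -.002 0;.4 0 .05 0 0;.4 0 .025 0 0;.4 0 .025 0 0;.4 0 .025 0 0;.4 0 .02 0 0;.4 0 0 0 0' && python3 - <<'E'
from h import *
s=sensors.get_state(); print(s['tcp_pos'],s['ee_rot'],s['force'])
T=Ro.from_euler('xyz',s['ee_rot'],degrees=True).as_matrix()
i,R=cam('wrist'); p,d=shot('wrist','w13'); p=p.astype(int)
m=((p.min(2)>150)&(d>0)); v,u=np.nonzero(m); P=(atd(i,R,d,np.c_[u,v])-s['tcp_pos'])@T; P=P[(abs(P[:,2])<75)&(abs(P[:,1]-9)<45)&(P[:,0]<-15)]
A=np.c_[P[:,0],P[:,2],np.ones(len(P))]; k=np.linalg.lstsq(A,P[:,1],rcond=None)[0]; print('tilt',np.degrees(np.arctan(k[0])),k)
E
```

```text
time: 27.2
tcp_pos: [499.5, 131.6, 86.7]
ee_rot: [-90.1, 0.1, 167.3]
force: [4.7, -0.7, 1.1]
opening: 60.1
[499.51252476 131.62390458  86.71517841] [-9.00541877e+01  1.14313397e-01  1.67327672e+02] [ 4.68492696 -0.73128787  1.13220635]
tilt -15.9533287408566 [-2.85864048e-01 -8.66511679e-04  9.69429554e+00]
```

View pics/w13.png

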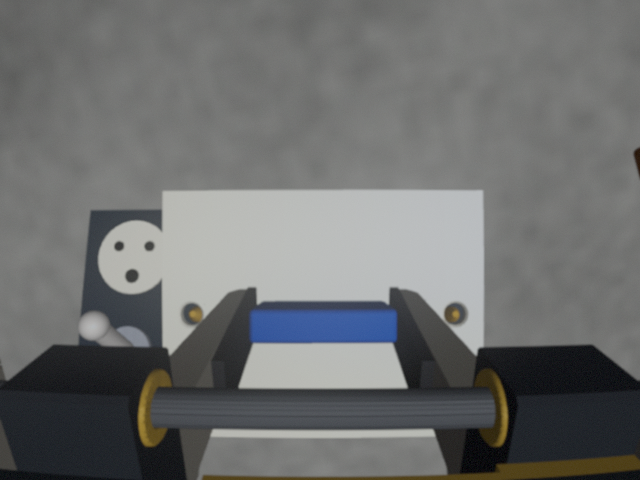

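Both pins show inside their holes: hole (191,314) with pin (194,314), and hole (456,314) with pin (453,314). I keep pressing down.

```bash
python3 -m creep '.4 .003 .015 0 0;.4 .003 .015 0 0;.4 0 .015 0 0;.4 0 0 0 0' && cat > t.py <<'E'
from h import *
import sys
f=sys.argv[1]; s=sensors.get_state(); print(s['tcp_pos'],s['ee_rot'],s['force'])
T=Ro.from_euler('xyz',s['ee_rot'],degrees=True).as_matrix()
i,R=cam('wrist'); p,d=shot('wrist',f); p=p.astype(int)
m=((p.min(2)>150)&(d>0)); v,u=np.nonzero(m); P=atd(i,R,d,np.c_[u,v]); Q=(P-[486.8,134,66])@panelR(-12.6); k=(abs(Q[:,1])<76)&(Q[:,0]<-8)&(Q[:,0]>-58)&(Q[:,2]<30); Q=Q[k]
A=np.c_[Q[:,:2],np.ones(len(Q))]; print('cover top in panel: slopes, z0',np.linalg.lstsq(A,Q[:,2],rcond=None)[0],len(Q))
E
python3 t.py w14
```

```text
time: 27.75
tcp_pos: [496.8, 132.1, 77.3]
ee_rot: [-90.0, -0.0, 167.4]
force: [3.0, -1.0, 2.4]
opening: 59.8
[496.76580954 132.12756603  77.31576498] [-8.99955937e+01 -2.51053790e-02  1.67379581e+02] [ 3.02978948 -0.9701819   2.42541976]
cover top in panel: slopes, z0 [ 1.66909584e-03 -5.73547950e-04  5.16763023e+00] 29702
```

The cover reads seated: top at panel z 5.2, slopes about 0. I press slightly, release, back off and check again.

```bash
python3 -m creep '.4 0 .005 0 0;.4 0 0 0 0;.65 0 0 0 0;.75 0 0 0 0;.8 0 0 0 0;.8 0 -.03 0 0;.8 0 -.1 0 0;.8 0 -.2 0 0' && python3 -m creep '.8 0 -.15 0 0;.8 0 0 0 0;.8 0 0 0 0' && python3 t.py w15 && python3 - <<'E'
from h import *
i,R,p,d=load('w15'); pr=proj(i,R,np.array([(0,-64,9),(0,64,9),(0,-64,0),(0,64,0)])@panelR(-12.6).T+[486.8,134,66]); print('pins exp',pr)
# toggle ball: white cluster near expected
o=np.array([486.8,134,66]); e=o+panelR(-12.6)@[2.7,-108,21.6]; print('ball exp',e,proj(i,R,e))
u0,v0=proj(i,R,e)[0].astype(int); c=p[v0-20:v0+21,u0-20:u0+21]; dd=d[v0-20:v0+21,u0-20:u0+21]
m=(c.min(2)>150); y,x=np.nonzero(m); Q=(atd(i,R,d,np.c_[x+u0-20,y+v0-20])-o)@panelR(-12.6); Q=Q[Q[:,2]>14]; print('ball pts',len(Q),Q.min(0),Q.max(0),np.median(Q,0))
cv2.imwrite('pics/crop2.png',cv2.resize(np.ascontiguousarray(p[...,::-1].astype(np.uint8)[150:350,80:480]),None,fx=2,fy=2))
E
```

```text
time: 28.8
tcp_pos: [495.5, 131.6, 141.9]
ee_rot: [-89.9, -0.2, 167.4]
force: [0.2, 0.3, -0.0]
opening: 73.9
time: 29.18
tcp_pos: [496.4, 131.6, 171.7]
ee_rot: [-90.0, -0.1, 167.4]
force: [0.8, 0.1, -0.4]
opening: 73.6
[496.35458918 131.55843717 171.71501972] [-8.99543187e+01 -6.98962367e-02  1.67351007e+02] [ 0.84313371  0.0817082  -0.43679516]
cover top in panel: slopes, z0 [ 3.36599471e-03 -4.45784286e-04  5.17418158e+00] 13693
pins exp [[229.99375719 259.9181466 ]
 [414.1114523  259.77723387]
 [232.81088251 261.67619757]
 [411.30158736 261.53904263]]
ball exp [516.88008078 237.94148111  86.71731751] [[160.69889427 261.22884248]]
ball pts 223 [   0.74183864 -111.28030166   24.62539326] [3.90994901e+01 3.49967185e-02 2.85595915e+02] [   5.8113518  -105.74444486   28.93785815]
```

View pics/crop2.png

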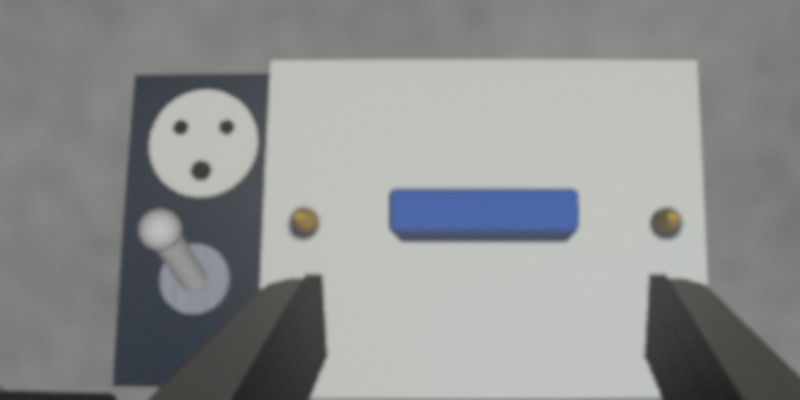

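The cover is seated, with both pins through their holes at crop (304,222) and (666,222). The toggle is still off, its ball at crop (160,230). Next I shut the fingers and go to the down-slope side of the lever.

```bash
python3 -c "
from h import *
s=sensors.get_state(); print(s['tcp_pos'],tool(np.array([541.9,231.3,130])-s['tcp_pos']))"
```

```text
[496.1440778  131.51241979 171.30302214] [-0.11443143  0.20570431 -0.53713947]
```

```bash
python3 -m creep '0 -.057 0 -.1 0;0 -.057 0 -.147 0;0 0 0 -.145 0;0 0 0 -.145 0;0 0 .1 0 0;0 0 .106 0 0;0 0 0 0 0;0 0 0 0 0' 20 && python3 -c "
from h import *
s=sensors.get_state(); print(s['tcp_pos'],s['opening'],tool(np.array([541.9,231.3,74])-s['tcp_pos']))"
```

```text
time: 30.22
tcp_pos: [542.7, 231.8, 131.1]
ee_rot: [-90.0, -0.0, 167.4]
force: [-0.3, -0.5, 0.3]
opening: 0.2
[542.73282577 231.79034981 131.08823961] 0.15306090591779856 [0.00333834 0.28544402 0.00325524]
```

```bash
python3 -m creep '0 .003 .1 .003 0;0 0 .1 0 0;0 0 .06 0 0;0 0 .022 0 0;0 0 0 0 0' && python3 -m creep '0 .02 0 0 0;0 .02 -.004 0 0;0 .025 -.008 0 0;0 .025 -.01 0 0;0 .025 -.01 0 0;0 .025 -.01 0 0;0 .025 -.008 0 0;0 0 0 0 0'
```

```text
time: 30.85
tcp_pos: [542.2, 231.4, 74.8]
ee_rot: [-90.0, -0.0, 167.4]
force: [-0.4, 1.1, 0.0]
opening: 0.4
time: 31.85
tcp_pos: [509.4, 238.8, 85.1]
ee_rot: [-90.0, -0.0, 167.4]
force: [1.9, 0.1, 0.9]
opening: 0.7
```

```bash
python3 -m creep '0 .015 0 0 0;0 .015 0 0 0;0 0 0 0 0' && python3 -m creep '0 .008 0 0 0;0 .008 0 0 0;0 0 0 0 0'
```

```text
time: 32.22
tcp_pos: [503.1, 239.8, 84.4]
ee_rot: [-90.0, -0.1, 167.4]
force: [0.8, 0.2, 0.2]
opening: 0.3
time: 32.6
tcp_pos: [502.5, 239.9, 84.7]
ee_rot: [-90.0, 0.1, 167.3]
force: [5.7, -0.3, -2.5]
opening: 0.5
```

```bash
python3 -m creep '0 .01 0 0 0;0 0 0 0 0;0 0 0 0 0' && python3 -m creep '0 -.05 0 0 0;0 -.15 0 0 0;0 -.15 -.1 0 0;0 0 -.2 0 0;0 0 -.2 .1 0;0 0 0 .15 0;0 .15 0 .1 0;0 0 0 0 0' && python3 t.py w16 && python3 - <<'E'
from h import *
i,R,p,d=load('w16'); o=np.array([486.8,134,66]); Rp=panelR(-12.6)
for a in (0,.9,1.0):
    b=[20+36*np.sin(a-.5),-108,-10+36*np.cos(a-.5)]; print(a,b,proj(i,R,o+Rp@b))
u0,v0=proj(i,R,o+Rp@b)[0].astype(int)
v,u=np.mgrid[v0-25:v0+26,u0-25:u0+26].reshape(2,-1); k=(v<480)&(u>=0)&(u<640)&(v>=0); Q=(atd(i,R,d,np.c_[u[k],v[k]])-o)@Rp
Q=Q[(Q[:,2]>12)&(Q[:,2]<45)&(abs(Q[:,1]+108)<14)]; print(len(Q),Q.min(0),Q.max(0),np.median(Q,0))
t=Q[Q[:,2]>18]; 
f=least_squares(lambda c:np.linalg.norm(t-c,axis=1)-7,[37,-108,21.6]); print('ball fit',f.x)
E
```

```text
time: 32.98
tcp_pos: [502.3, 240.0, 84.9]
ee_rot: [-90.1, 0.3, 167.3]
force: [10.0, -0.9, -6.0]
opening: 0.4
time: 33.98
tcp_pos: [520.2, 162.9, 184.6]
ee_rot: [-89.9, -0.1, 167.3]
force: [-0.1, 0.1, 1.3]
opening: 0.7
[520.24193606 162.88862405 184.55726158] [-8.98884475e+01 -1.40956241e-01  1.67349242e+02] [-0.14560693  0.10350834  1.31045019]
cover top in panel: slopes, z0 [ 3.36298799e-03 -8.91914675e-04  5.21426398e+00] 12362
0 [np.float64(2.740680610248692), -108, np.float64(21.59297222805342)] [[219.60923961 278.17888374]]
0.9 [np.float64(34.01906032311142), -108, np.float64(23.158195784103867)] [[217.45943055 323.08951345]]
1.0 [np.float64(37.25931938975131), -108, np.float64(21.59297222805342)] [[217.87875679 327.77680139]]
415 [  25.55586588 -114.32992296   12.01085922] [  42.8077018  -100.55203819   29.75880445] [  35.19702164 -106.44196875   25.73569919]
ball fit [  36.13676559 -107.77334508   21.72858027]
```

View pics/w16.png

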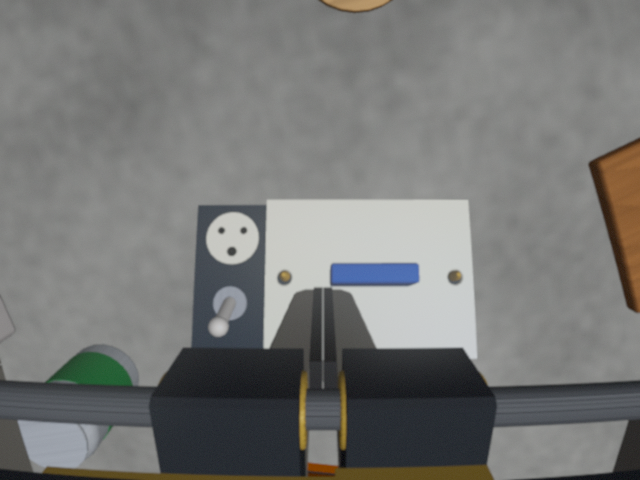

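The toggle ball is at (218,327), where a fully-on lever projects to (218,328). The cover is still seated with both pins through, and the arm is clear. Handing in.

```bash
python3 -c "
from cell import bot
print(bot.close_job())"
```

```text
the job is handed in; nothing more can be done
None
```

I did the job in the order asked and handed it in about 34 s into the 72 s allowed; the hand-in gives no verdict.

- **Cover off:** I lifted it by its handle and laid it handle up on the board. It measured level, with its top at 22.7 mm against the 23 mm expected.
- **Red knob:** I pulled it out about 22 mm. There the force rose from 11 to 27 N with no more travel, so it was at its stop. I held it there for more than 1 s and let go. It sprang back to 4.0 mm below the rim, where it started.
- **Cover back:** It is seated on both pins and parallel to the rim. Its top is at 5.2 mm against 5.0 mm expected, and the pins show through both holes. This was unchanged after the toggle was flipped.
- **Toggle:** I pushed it up the slope until the force rose to 10 N with no more movement. In the last picture the ball is within a pixel of its fully-on position. A fit to the depth data put it about 1 mm short, which is within the calibration error.

The robot ended clear of everything. I saw no contact with the other things on the counter, but I did not measure their positions again at the end.

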